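# Sort the last fittings and tip the nuts into the green corner

## Robot

A 7-joint arm with a two-finger parallel gripper is mounted at the origin on the work surface. World frame = base frame: x ahead of the robot, y to its left, z up, the work surface at z = 0. Lengths are in m, angles in rad, forces in N, time in s.
With the tool pointing down it reaches from about 0.4 to 0.75 m from the base axis. Payload 19.5 kg.
Tool frame: the origin (TCP) lies at the very end of the fingers, on their centre line; the grasp point (between the pads) lies 19 mm behind it (robot.tcp_to_grasp is the distance from the TCP to the grasp point, in m); z points along the fingers, y is the line along which they close (so a half turn about z gives the same grasp; the last joint's range is limited). The gripper opens to 85 mm and grips with 20 to 120 N. Pads are 22 mm wide; open, the fingers measure 114 mm over their backs; the gripper's body (76 mm by 85 mm) begins 54 mm behind the grasp point. The pads swing forward as they close: fully open they stand 13 mm farther back than shut.
Start: joints at [-1.224, 0.707, -0.028, 1.485, 0.022, 0.951, -0.075], TCP at [0.218, 0.532, 0.231] pointing down, gripper open.
Joint ranges: [-2.71, 2.71], [-0.32, 2.16], [-1.57, 1.52], [0, 2.45], [-1.46, 4.6], [0, 2.02], [-2.83, 2.83]. Speed limits (rad/s): [1.89, 1.89, 2.57, 2.57, 3.01, 3.01, 3.01].

## Interface

Orientations are given as a unit quaternion [w, x, y, z].
In Python, from rig import readout, snapshot, order, finder, robot gives the robot as it stands.
- The arm moves only by the shell command python3 -m creep 'ROWS' [OPENING]. ROWS is JSON, a list of rows, each a list of 6 numbers: the shift along the tool's x, y, z in m, then the turn, a rotation vector about the tool's x, y, z in degrees. In form: [[x, y, z, rx, ry, rz], ...]. A call has 1 to 8 rows; each row shifts and turns the commanded pose from where the row before left it, along the tool's axes as they then stand; what a row does not reach is not made up. A row lasts 1/10 s, in which the tool goes at most 50 mm and 8.59 degrees, less where a joint would pass 70% of its speed; a pose out of reach is approached as far as the arm can. A call is refused whole if a number of a shift passes 0.05 or a number of a turn 8.59, either way. A call with a gripper value outside its range is refused whole. OPENING is the finger opening in m, from 0 to 0.0854, set as the call begins (- or left out, the last holds). The fingers move at their own pace and stop on an object; the grip force is fixed at half the most. Time passes only in rows, so rows that do not move let the fingers close. It gives the time, the measured TCP pose, the force, the opening and the grip force at its end, in the units of the state.
- readout.observe(): the state, without advancing time (a new reading comes with each control period).
- snapshot(name): name is "scene" or "top"; returns a dict with "frame" (480x640x3 uint8, blue, green, red), "z_map" (480x640 float32, m along the optical axis (not along the pixel's ray), 0 where there is no reading), "camera_matrix" (3x3 intrinsics, pixels), "rvec" (rotation vector, rad) and "tvec" (3), from world to camera coordinates, as OpenCV has them. Camera axes: x right, y down, z forward; pixel columns grow to the right and rows downward; lengths in m; the calibration is good to about 2 mm. A picture is of the moment at which its call begins.
- order.hand_in(): hands the job in; it is judged then, once.
Trained networks look in a picture, given as the dict that the camera call returned (one of the last four; its "shot" number tells which), for a name from the list of things; names that differ only in an ending like _2 or _b are one class to them, and where a whole thing is asked for, a point or a joint stands for the part that bears it (a point fixed in the world has none). Each returns a list of dicts, best first, with "p" (0 to 1); they miss things now and then, are a little off and sometimes report something else, mostly with a low value. They report only what shows in the picture. A call takes as long as a camera call.
- finder.spot_in(target, picture): "centre" ([x, y, z] in m, in the coordinates of the camera as it stood for that picture, good to about 4 mm: the middle of the surface that is visible of it).
- finder.outline_of(target, picture): "region" (480x640 bool, what is visible of it).
- finder.landmark_of(target, picture): "centre" ([x, y, z] in m, in the coordinates of the camera as it stood for that picture, good to about 4 mm: a listed point, or the origin of a listed thing).
The state is a dict: "time": time; "q": joint angles; "joint_velocities": joint speeds; "effort": joint torques, N m; "eef_pos": TCP position; "orientation": TCP orientation; "wrist_force": force on the tool from outside, world axes, zero at the start; "torque": the same for the moment, N m; "width": opening from 0.0 (shut) to 1.0 (fully open); "finger_force": force on a finger pad.
Only numpy, scipy, OpenCV 4.12 (cv2) and the standard library are available. Lean on these libraries where they do the work, as an engineer would, in place of code of your own. Each camera call takes 0.05 s, during which the arm holds its last target. There are 200 camera calls.

## Task

On the electrolyser bench, put the loose brass nut into the grey tote with the other two nuts, and both red caps into the blue bin. Then lift the tote off the bench by its black handle and tip it, about 30 to 35 degrees, until all three nuts have slid together into the corner marked green. Finish while still holding it up like that, tilted, still and clear of everything on the bench, and leave the other things on the bench alone.

Things in the scene. Friction and masses are not known exactly. Their poses are not given: they have to be found in the camera images.
- tote_handle (a point): centre of the black carrying bar fixed on the grey tote: bar along the tote's x over its middle, end wall to end wall, 16 mm wide (y), 20 mm tall, its centre (this point) 75 mm above the tote's underside, free space below it. Tote: open box, 180 x 140 mm outside (x by y), 45 mm high, walls and floor 4 mm, about 350 g empty. z is up when it stands on the bench; the green corner is at -x, -y
- tote_corner (a point): inside corner of the tote marked green (on both walls and the floor), 16 mm above its underside; at -86, -66, -59 mm from the bar centre in the tote's axes. The tote is slippery plastic: nuts start to slide at 9 to 12 degrees on the open floor, and need up to about 20 degrees when also rubbing along a wall
- tote_foot (a point): outer bottom corner of the tote below the green corner, at -90, -70, -75 mm from the bar centre in the tote's axes: the lowest point once the tote is tipped to this corner
- nut_a_mid (a point): hexagonal brass compression nut, 30 mm across its corners (26 mm across flats), 24 mm tall, 60 g, standing on a flat end; this point is its centre, half-way up. Starts inside the tote
- nut_b_mid (a point): hexagonal brass compression nut, 30 mm across its corners (26 mm across flats), 24 mm tall, 60 g, standing on a flat end; this point is its centre, half-way up. Starts inside the tote
- nut_c_mid (a point): hexagonal brass compression nut, 30 mm across its corners (26 mm across flats), 24 mm tall, 60 g, standing on a flat end; this point is its centre, half-way up. Starts loose on the bench between tote and blue bin, in a row with the two caps
- cap_a_mid (a point): round red plastic dust cap, 32 mm in diameter, 26 mm tall (the top 2 mm are a smaller disc), 25 g, standing on its flat end; this point is its centre, half-way up. Starts loose on the bench
- cap_b_mid (a point): round red plastic dust cap, 32 mm in diameter, 26 mm tall (the top 2 mm are a smaller disc), 25 g, standing on its flat end; this point is its centre, half-way up. Starts loose on the bench
- cap_bin: blue open bin for the caps, fixed to the bench, 120 x 120 mm outside, 50 mm high, walls and floor 4 mm; origin at the centre of its underside, x and y along its sides
- remote: small white remote control with coloured keys, 85 x 40 x 10 mm, lying just nearer to the robot than the loose parts. A bystander to leave alone; origin at the centre of its underside
- wrench: steel wrench lying beyond the loose parts. A bystander to leave alone; origin at the centre of its underside
- jar: amber jar with a white lid, 60 mm in diameter, 110 mm tall, standing beyond the tote. A bystander to leave alone; origin at the centre of its underside
- valve: brass ball valve with an orange lever, 47 mm tall, beyond the cap bin. A bystander to leave alone; origin at the centre of its underside

How it is judged:
By the outcome, as a careful person would: the job done as asked, in the order asked, and still so for the second after the job is handed in, while the arm keeps its last pose, push and grip.
It also fails if it takes over 72 s, if anything falls off the work surface, if the arm or the gripper's body presses on something with over 40 N, if the wrist force passes 120 N, or if a joint passes its speed limit or range.

## Working session

There is one attempt and no reset: what is moved stays moved. The work goes in short steps, Python scripts to look and compute and a shell command to move; the robot and the scene stay as the last step left them, time stands still between calls to the robot, and variables do not carry over. Pictures are saved under pics/ and viewed, at most 10 in all, crops included, and the job is handed in when it is done.

```bash
mkdir -p pics; cat > h.py <<'E'
import numpy as np, cv2
from rig import readout, snapshot, order, finder, robot
from scipy.spatial.transform import Rotation as R
def toW(s,p):
    M=cv2.Rodrigues(np.array(s["rvec"],float))[0]; return M.T@(np.array(p,float)-np.array(s["tvec"],float).ravel())
def st():
    o=readout.observe(); q=o["orientation"]; r=R.from_quat([q[1],q[2],q[3],q[0]])
    print("t",round(o["time"],2),"tcp",np.round(o["eef_pos"],4),"w",round(o["width"],3),"ff",o["finger_force"],"F",np.round(o["wrist_force"],1)); print(np.round(r.as_matrix(),3)); return np.array(o["eef_pos"]),r,o
E
python3 - <<'E'
from h import *
st()
for c in ("scene","top"):
    s=snapshot(c); cv2.imwrite(f"pics/{c}0.png",s["frame"])
    print(c)
    for n in ["tote_handle","tote_corner","nut_a_mid","cap_a_mid","cap_bin","remote","wrench","jar","valve"]:
        for d in finder.landmark_of(n,s)[:4]:
            if d["p"]>.3: print(n,round(d["p"],2),np.round(toW(s,d["centre"]),3))
print(readout.observe()["time"])
E
```

```text
t 0.0 tcp [0.2179 0.5319 0.2309] w 1.0 ff 0.0 F [-0.5 -0.2  0.9]
[[-0.925  0.379 -0.   ]
 [ 0.379  0.925 -0.001]
 [-0.    -0.001 -1.   ]]
scene
tote_handle 0.9 [0.474 0.216 0.075]
tote_handle 0.49 [ 0.526 -0.066  0.013]
tote_corner 0.97 [0.37  0.21  0.013]
tote_corner 0.45 [0.476 0.218 0.074]
nut_a_mid 0.71 [0.535 0.231 0.017]
cap_a_mid 0.56 [ 0.527 -0.066  0.01 ]
cap_bin 0.86 [ 0.512 -0.284  0.005]
cap_bin 0.32 [ 0.639 -0.065  0.014]
remote 0.91 [ 0.363 -0.134 -0.002]
remote 0.44 [ 0.367  0.205 -0.001]
wrench 0.86 [ 0.731 -0.017 -0.002]
jar 0.65 [ 0.742  0.182 -0.001]
top
tote_handle 0.61 [0.478 0.218 0.075]
tote_corner 0.57 [0.365 0.209 0.017]
tote_corner 0.47 [ 0.458 -0.083  0.011]
nut_a_mid 0.56 [0.532 0.23  0.014]
cap_a_mid 0.75 [ 0.525 -0.064  0.013]
cap_bin 0.61 [ 0.51  -0.285  0.002]
remote 0.64 [ 0.362 -0.137 -0.   ]
remote 0.49 [0.478 0.218 0.074]
wrench 0.81 [ 0.733 -0.016  0.005]
jar 0.86 [0.739 0.182 0.   ]
valve 0.84 [ 0.731 -0.25   0.003]
1.0
```

View both.

View pics/top0.png

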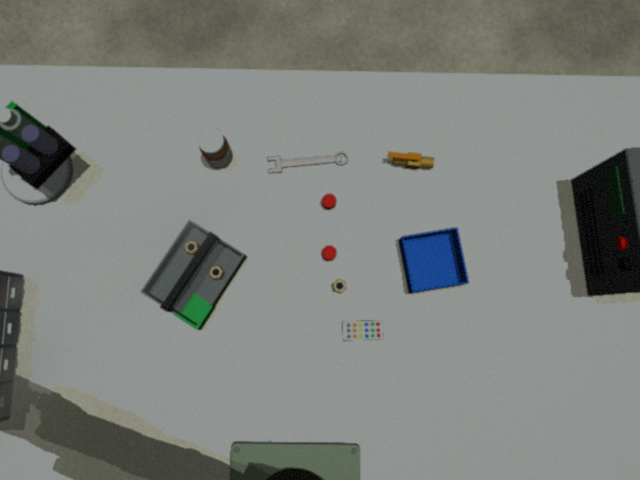

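View pics/scene0.png

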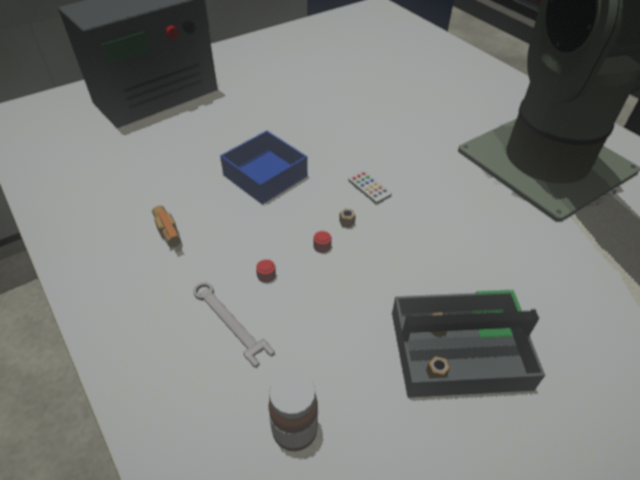

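Top view: tote centred about (195,272) with its bar from (170,306) to (210,238), green corner (200,315), nuts inside at (191,247) and (216,272); loose nut (340,286), caps (329,253) and (329,202), bin (433,260), remote (362,330). The scene view agrees. Now measure by depth.

```bash
cat >> h.py <<'E'
def cloud(s):
    K=np.array(s["camera_matrix"]);z=s["z_map"];v,u=np.indices(z.shape)
    P=np.stack([(u-K[0,2])/K[0,0]*z,(v-K[1,2])/K[1,1]*z,z],-1)
    M=cv2.Rodrigues(np.array(s["rvec"],float))[0]
    W=(P-np.array(s["tvec"]).ravel())@M; W[z==0]=np.nan; return W
E
python3 - <<'E'
from h import *
s=snapshot("top"); W=cloud(s); z=W[...,2]
print("cam",toW(s,[0,0,0]),"px/m",s["camera_matrix"][0][0])
def blob(u,v,r,lo,hi):
    m=np.zeros(z.shape,bool); m[v-r:v+r,u-r:u+r]=1; m&=(z>lo)&(z<hi); p=W[m]
    return p
for n,u,v in [("capfar",329,202),("capnear",329,253),("nutc",340,286)]:
    p=blob(u,v,14,.018,.04); c,sz,a=cv2.minAreaRect(p[:,:2].astype(np.float32)); print(n,len(p),p.mean(0).round(4),"rect",np.round(c,4),np.round(sz,4),a, p[:,2].max())
    if n=="nutc":
        q=p[:,:2]-np.array(c); print("hexphase",np.degrees(np.angle((((q[:,0]+1j*q[:,1])**6)).sum()))/6)
for n,u,v in [("n1",191,247),("n2",216,272)]:
    p=blob(u,v,9,.02,.036);print(n,len(p),p.mean(0).round(4))
p=blob(190,272,48,.079,.095); c,sz,a=cv2.minAreaRect(p[:,:2].astype(np.float32)); print("bar",len(p),c,sz,a,np.median(p[:,2]))
p=blob(195,272,60,.038,.05); c,sz,a=cv2.minAreaRect(p[:,:2].astype(np.float32)); print("tote",len(p),c,sz,a)
p=blob(433,260,45,.04,.06); c,sz,a=cv2.minAreaRect(p[:,:2].astype(np.float32)); print("bin",len(p),c,sz,a)
for n,u,v,r in [("remote",362,330,30),("wrench",308,162,50),("jar",215,150,30),("valve",410,160,35)]:
    p=blob(u,v,r,.004,.15); c,sz,a=cv2.minAreaRect(p[:,:2].astype(np.float32)); print(n,len(p),c,sz,a,p[:,2].max())
E
```

```text
cam [ 0.37053955 -0.02983706  1.18773054] px/m 551.5836356912158
capfar 170 [ 0.639  -0.0635  0.0243] rect [ 0.6393 -0.0636] [0.03   0.0304] 23.479948043823242 0.03198809496772444
capnear 176 [ 0.5259 -0.065   0.0241] rect [ 0.5261 -0.0652] [0.0307 0.0301] 1.280907154083252 0.030806283748790197
nutc 134 [ 0.4554 -0.0876  0.0233] rect [ 0.4552 -0.0871] [0.0252 0.028 ] 45.38370132446289 0.02941184463459318
hexphase 11.3842940495214
n1 139 [0.5327 0.2272 0.027 ]
n2 139 [0.4799 0.1727 0.0275]
bar 740 (0.47599005699157715, 0.2174479365348816) (0.01720466837286949, 0.17954012751579285) 58.88764953613281 0.0841230604800096
tote 730 (0.4746253788471222, 0.21786992251873016) (0.14464253187179565, 0.18286319077014923) 59.01824951171875
bin 557 (0.5116681456565857, -0.2854384779930115) (0.1204971969127655, 0.12165401130914688) 10.5597562789917
remote 791 (0.36556708812713623, -0.1369089037179947) (0.12135161459445953, 0.1258360892534256) 0.8322077989578247 0.017129085413080426
wrench 987 (0.7309783697128296, -0.015911169350147247) (0.22514936327934265, 0.22154411673545837) 0.9956337213516235 0.03198809496772444
jar 1070 (0.757131814956665, 0.19038932025432587) (0.13583126664161682, 0.13098683953285217) 3.663076639175415 0.11519248939528025
valve 686 (0.7405819892883301, -0.2433997392654419) (0.15540948510169983, 0.1585371494293213) 89.94136047363281 0.047739129751970186
```

```bash
cat >> h.py <<'E'
def plan(pos,yawY,n=None,down=True):
    """print steps to a downward pose whose tool y lies at yawY deg (mod 180)"""
    p,r,o=st(); M=r.as_matrix(); d=np.array(pos)-p
    cur=np.degrees(np.arctan2(M[1,1],M[0,1])); dy=(yawY-cur+90)%180-90
    t=np.array([np.sin(np.radians(yawY-dy+dy)),0,0])
    n=n or int(max(np.ceil(np.abs(d).max()/.04),np.ceil(abs(dy)/8),1))
    print("dist",d.round(4),"turn(tool z)",round(-dy,1),"rows",n)
    for i in range(n):
        a=np.radians(cur+dy*i/n); X=np.array([np.cos(a+np.pi/2),np.sin(a+np.pi/2),0]); Y=np.array([np.cos(a),np.sin(a),0])
        print(np.round([d@X/n,d@Y/n,-d[2]/n],4),round(-dy/n,2))
E
python3 -c "
from h import *
plan([.455,-.087,.10],103,16)"
```

```text
t 1.05 tcp [0.2179 0.5321 0.2313] w 0.998 ff 0.0 F [-0.7 -0.1 -0.4]
[[-0.925  0.379 -0.   ]
 [ 0.379  0.925 -0.   ]
 [ 0.    -0.    -1.   ]]
dist [ 0.2371 -0.6191 -0.1313] turn(tool z) -35.3 rows 16
[-0.0284 -0.0302  0.0082] -2.2
[-0.0272 -0.0313  0.0082] -2.2
[-0.026  -0.0323  0.0082] -2.2
[-0.0247 -0.0333  0.0082] -2.2
[-0.0234 -0.0342  0.0082] -2.2
[-0.0221 -0.0351  0.0082] -2.2
[-0.0207 -0.0359  0.0082] -2.2
[-0.0193 -0.0367  0.0082] -2.2
[-0.0179 -0.0374  0.0082] -2.2
[-0.0164 -0.038   0.0082] -2.2
[-0.015  -0.0386  0.0082] -2.2
[-0.0135 -0.0392  0.0082] -2.2
[-0.012  -0.0397  0.0082] -2.2
[-0.0104 -0.0401  0.0082] -2.2
[-0.0089 -0.0405  0.0082] -2.2
[-0.0073 -0.0408  0.0082] -2.2
```

```bash
python3 -m creep '[[-0.028,-0.030,0.008,0,0,-2.2],[-0.027,-0.031,0.008,0,0,-2.2],[-0.026,-0.032,0.008,0,0,-2.2],[-0.025,-0.033,0.008,0,0,-2.2],[-0.023,-0.034,0.008,0,0,-2.2],[-0.022,-0.035,0.008,0,0,-2.2],[-0.021,-0.036,0.008,0,0,-2.2],[-0.019,-0.037,0.008,0,0,-2.2]]' 0.05
python3 -m creep '[[-0.018,-0.037,0.008,0,0,-2.2],[-0.016,-0.038,0.008,0,0,-2.2],[-0.015,-0.039,0.008,0,0,-2.2],[-0.014,-0.039,0.008,0,0,-2.2],[-0.012,-0.040,0.008,0,0,-2.2],[-0.010,-0.040,0.008,0,0,-2.2],[-0.009,-0.040,0.008,0,0,-2.2],[-0.007,-0.041,0.008,0,0,-2.2]]'
python3 -c "
from h import *
plan([.455,-.087,.003],103)"
```

```text
time: 1.85
eef_pos: [0.3364, 0.222, 0.1672]
orientation: [0.0, 0.04, 0.999, 0.0]
wrist_force: [0.8, 0.2, -0.4]
width: 0.586
finger_force: 0.0
time: 2.65
eef_pos: [0.4544, -0.0878, 0.1031]
orientation: [0.0, -0.113, 0.994, -0.0]
wrist_force: [1.1, 0.9, -0.7]
width: 0.586
finger_force: 0.0
t 2.65 tcp [ 0.4544 -0.0878  0.1031] w 0.586 ff 0.0 F [ 1.1  0.9 -0.7]
[[-0.974 -0.225  0.   ]
 [-0.225  0.974 -0.   ]
 [-0.    -0.    -1.   ]]
dist [ 0.0006  0.0008 -0.1001] turn(tool z) 0.0 rows 3
[-0.0003  0.0002  0.0334] 0.0
[-0.0003  0.0002  0.0334] 0.0
[-0.0003  0.0002  0.0334] 0.0
```

```bash
python3 -m creep '[[-0.001,0.001,0.035,0,0,0],[0,0,0.035,0,0,0],[0,0,0.02,0,0,0],[0,0,0.01,0,0,0],[0,0,0,0,0,0]]'
python3 -m creep '[[0,0,0,0,0,0],[0,0,0,0,0,0],[0,0,0,0,0,0],[0,0,0,0,0,0],[0,0,0,0,0,0],[0,0,0,0,0,0]]' 0.0
python3 -m creep '[[0,0,-0.02,0,0,0],[0,0,-0.04,0,0,0],[0,0,-0.04,0,0,0],[0,0,-0.04,0,0,0]]'
python3 - <<'E'
from h import *
# target: tote (-0.036,-0.040), tool y along tote x
c=np.array([.4755,.2176]); a=np.radians(-31.1)
x=np.array([np.cos(a),np.sin(a)]); y=np.array([-x[1],x[0]])
t=c-.036*x-.041*y; print(t)
plan([*t,.14],148.9)
E
```

```text
time: 3.15
eef_pos: [0.4544, -0.0846, 0.0027]
orientation: [-0.001, -0.113, 0.994, -0.0]
wrist_force: [-0.4, 0.3, 0.3]
width: 0.587
finger_force: 0.0
time: 3.75
eef_pos: [0.4551, -0.085, 0.0046]
orientation: [0.001, -0.112, 0.994, -0.0]
wrist_force: [-1.5, 1.3, 8.9]
width: 0.299
finger_force: 58.4
time: 4.15
eef_pos: [0.4543, -0.085, 0.146]
orientation: [0.0, -0.113, 0.994, -0.0]
wrist_force: [0.5, -1.0, -0.6]
width: 0.299
finger_force: 59.2
[0.42349652 0.20108825]
t 4.15 tcp [ 0.4543 -0.085   0.146 ] w 0.299 ff 59.17181611061096 F [ 0.5 -1.  -0.6]
[[-0.975 -0.224  0.001]
 [-0.224  0.975 -0.   ]
 [-0.001 -0.001 -1.   ]]
dist [-0.0308  0.2861 -0.006 ] turn(tool z) -46.0 rows 8
[-0.0043  0.0357  0.0007] -5.75
[-0.0078  0.0351  0.0007] -5.75
[-0.0113  0.0342  0.0007] -5.75
[-0.0146  0.0329  0.0007] -5.75
[-0.0179  0.0312  0.0007] -5.75
[-0.0209  0.0293  0.0007] -5.75
[-0.0237  0.027   0.0007] -5.75
[-0.0263  0.0245  0.0007] -5.75
```

```bash
python3 -m creep '[[-0.004,0.036,0,0,0,-5.75],[-0.008,0.035,0,0,0,-5.75],[-0.011,0.034,0,0,0,-5.75],[-0.015,0.033,0,0,0,-5.75],[-0.018,0.031,0,0,0,-5.75],[-0.021,0.029,0,0,0,-5.75],[-0.024,0.027,0,0,0,-5.75],[-0.026,0.024,0,0,0,-5.75]]'
python3 -m creep '[[0,0,0,0,0,0]]'
python3 - <<'E'
from h import *
plan([.4235,.2011,.0175],148.9)
s=snapshot("scene"); cv2.imwrite("pics/s1.png",cv2.resize(s["frame"][200:440,320:640],None,fx=2,fy=2))
E
```

```text
time: 4.95
eef_pos: [0.4245, 0.2021, 0.1444]
orientation: [0.001, -0.494, 0.87, -0.0]
wrist_force: [0.3, 0.7, -0.4]
width: 0.296
finger_force: 59.2
time: 5.05
eef_pos: [0.424, 0.205, 0.1444]
orientation: [0.001, -0.495, 0.869, 0.001]
wrist_force: [-0.1, -0.3, -0.5]
width: 0.3
finger_force: 59.2
t 5.05 tcp [0.424  0.205  0.1444] w 0.3 ff 59.21262502670288 F [-0.1 -0.3 -0.5]
[[-0.509 -0.861  0.001]
 [-0.861  0.509  0.003]
 [-0.003  0.    -1.   ]]
dist [-0.0005 -0.0039 -0.1269] turn(tool z) 0.5 rows 4
[ 0.0009 -0.0004  0.0317] 0.13
[ 0.0009 -0.0004  0.0317] 0.13
[ 0.0009 -0.0004  0.0317] 0.13
[ 0.0009 -0.0004  0.0317] 0.13
```

View pics/s1.png

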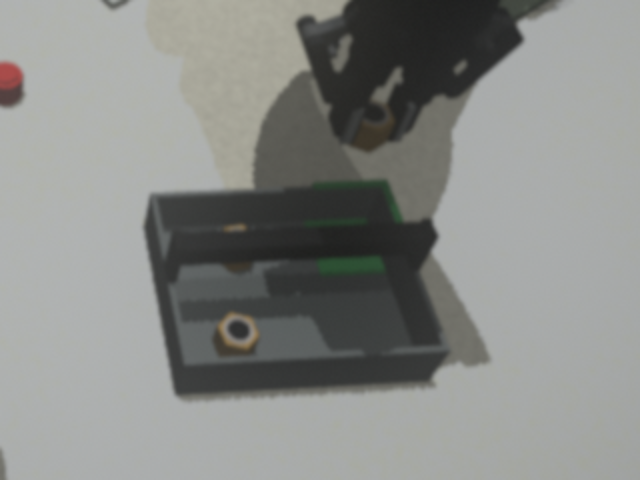

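Nut held above the green side of the tote at (370,130); descend and release.

```bash
python3 -m creep '[[0.004,-0.001,0.03,0,0,0.5],[0,0,0.035,0,0,0],[0,0,0.03,0,0,0],[0,0,0.02,0,0,0],[0,0,0.012,0,0,0],[0,0,0,0,0,0]]'
python3 -m creep '[[0,0,0,0,0,0],[0,0,0,0,0,0],[0,0,0,0,0,0]]' 0.04
python3 -m creep '[[0,0,-0.02,0,0,0],[0,0,-0.03,0,0,0],[0,0,-0.04,0,0,0],[0,0,-0.04,0,0,0]]'
python3 - <<'E'
from h import *
plan([.526,-.065,.10],103)
s=snapshot("scene"); cv2.imwrite("pics/s2.png",cv2.resize(s["frame"][200:440,320:640],None,fx=2,fy=2))
E
```

```text
time: 5.7
eef_pos: [0.4234, 0.1959, 0.0159]
orientation: [-0.001, -0.487, 0.873, -0.0]
wrist_force: [0.0, -0.2, 0.5]
width: 0.297
finger_force: 59.2
time: 6.0
eef_pos: [0.4239, 0.1967, 0.0171]
orientation: [0.001, -0.488, 0.873, -0.0]
wrist_force: [0.2, -0.8, -0.2]
width: 0.471
finger_force: 0.0
time: 6.4
eef_pos: [0.423, 0.1966, 0.1482]
orientation: [-0.0, -0.488, 0.873, 0.0]
wrist_force: [1.0, -0.6, -0.1]
width: 0.47
finger_force: 0.0
t 6.4 tcp [0.423  0.1966 0.1482] w 0.47 ff 0.0 F [ 1.  -0.6 -0.1]
[[-0.523 -0.852 -0.001]
 [-0.852  0.523 -0.   ]
 [ 0.     0.001 -1.   ]]
dist [ 0.103  -0.2616 -0.0482] turn(tool z) 45.4 rows 7
[ 0.0241 -0.0321  0.0069] 6.49
[ 0.0204 -0.0346  0.0069] 6.49
[ 0.0163 -0.0367  0.0069] 6.49
[ 0.0121 -0.0383  0.0069] 6.49
[ 0.0077 -0.0394  0.0069] 6.49
[ 0.0031 -0.04    0.0069] 6.49
[-0.0014 -0.0401  0.0069] 6.49
```

View pics/s2.png

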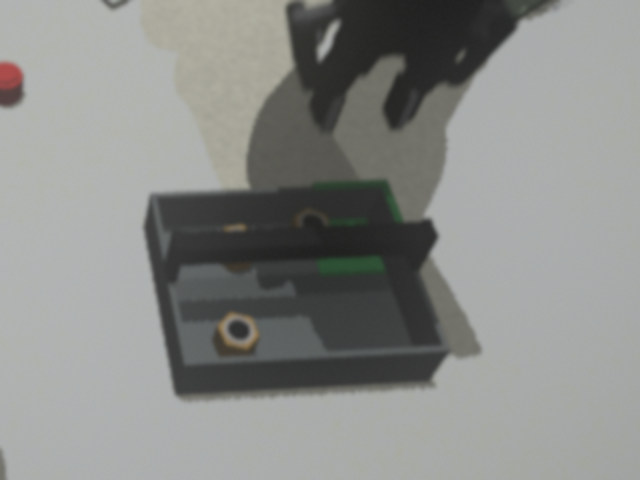

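The third nut stands in the tote at (312,220). Next, the near cap.

```bash
python3 -m creep '[[0.024,-0.032,0.007,0,0,6.5],[0.020,-0.035,0.007,0,0,6.5],[0.016,-0.037,0.007,0,0,6.5],[0.012,-0.038,0.007,0,0,6.5],[0.008,-0.039,0.007,0,0,6.5],[0.003,-0.040,0.007,0,0,6.5],[-0.001,-0.040,0.007,0,0,6.5],[0,0,0,0,0,0]]' 0.055
python3 -c "
from h import *
plan([.526,-.065,.004],103)"
```

```text
time: 7.25
eef_pos: [0.5266, -0.0695, 0.0967]
orientation: [-0.0, -0.107, 0.994, -0.001]
wrist_force: [0.6, 0.0, 1.2]
width: 0.643
finger_force: 0.0
t 7.25 tcp [ 0.5266 -0.0695  0.0967] w 0.643 ff 0.0 F [0.6 0.  1.2]
[[-0.977 -0.213 -0.   ]
 [-0.213  0.977 -0.002]
 [ 0.001 -0.002 -1.   ]]
dist [-0.0006  0.0045 -0.0927] turn(tool z) -0.7 rows 3
[-0.0001  0.0015  0.0309] -0.23
[-0.0001  0.0015  0.0309] -0.23
[-0.0001  0.0015  0.0309] -0.23
```

```bash
python3 -m creep '[[0,0.004,0.03,0,0,0],[0,0,0.03,0,0,0],[0,0,0.02,0,0,0],[0,0,0.012,0,0,0],[0,0,0,0,0,0]]'
python3 -m creep '[[0,0,0,0,0,0],[0,0,0,0,0,0],[0,0,0,0,0,0],[0,0,0,0,0,0],[0,0,0,0,0,0]]' 0.0
python3 -m creep '[[0,0,-0.02,0,0,0],[0,0,-0.04,0,0,0],[0,0,-0.04,0,0,0],[0,0,-0.02,0,0,0]]'
python3 -c "
from h import *
plan([.535,-.281,.12],100.5)"
```

```text
time: 7.75
eef_pos: [0.5249, -0.0599, 0.0047]
orientation: [-0.001, -0.113, 0.994, 0.0]
wrist_force: [0.4, -0.8, 0.3]
width: 0.645
finger_force: 0.0
time: 8.25
eef_pos: [0.5259, -0.0602, 0.0067]
orientation: [0.001, -0.112, 0.994, -0.0]
wrist_force: [-2.0, -0.0, 9.4]
width: 0.35
finger_force: 58.7
time: 8.65
eef_pos: [0.5261, -0.0602, 0.1292]
orientation: [0.002, -0.112, 0.994, -0.0]
wrist_force: [0.8, -0.0, -1.2]
width: 0.35
finger_force: 59.5
t 8.65 tcp [ 0.5261 -0.0602  0.1292] w 0.35 ff 59.4845849275589 F [ 0.8 -0.  -1.2]
[[-0.975 -0.224  0.004]
 [-0.224  0.975 -0.   ]
 [-0.004 -0.001 -1.   ]]
dist [ 0.0089 -0.2208 -0.0092] turn(tool z) 2.4 rows 6
[ 0.0068 -0.0362  0.0015] 0.4
[ 0.0065 -0.0363  0.0015] 0.4
[ 0.0063 -0.0363  0.0015] 0.4
[ 0.006  -0.0363  0.0015] 0.4
[ 0.0058 -0.0364  0.0015] 0.4
[ 0.0055 -0.0364  0.0015] 0.4
```

```bash
python3 -m creep '[[0.007,-0.036,0,0,0,0.4],[0.006,-0.036,0,0,0,0.4],[0.006,-0.036,0,0,0,0.4],[0.006,-0.036,0,0,0,0.4],[0.006,-0.036,0,0,0,0.4],[0.006,-0.036,0,0,0,0.4],[0,0,0,0,0,0]]'
python3 -c "
from h import *
plan([.535,-.281,.016],100.5)"
```

```text
time: 9.35
eef_pos: [0.5326, -0.2845, 0.1259]
orientation: [-0.0, -0.089, 0.996, -0.001]
wrist_force: [0.5, 0.6, -0.2]
width: 0.351
finger_force: 59.5
t 9.35 tcp [ 0.5326 -0.2845  0.1259] w 0.351 ff 59.508753418922424 F [ 0.5  0.6 -0.2]
[[-0.984 -0.176  0.   ]
 [-0.176  0.984 -0.003]
 [ 0.    -0.003 -1.   ]]
dist [ 0.0024  0.0035 -0.1099] turn(tool z) -0.3 rows 3
[-0.001   0.001   0.0366] -0.11
[-0.001   0.001   0.0366] -0.11
[-0.001   0.001   0.0366] -0.11
```

```bash
python3 -m creep '[[-0.003,0.003,0.035,0,0,0],[0,0,0.035,0,0,0],[0,0,0.025,0,0,0],[0,0,0.014,0,0,0],[0,0,0,0,0,0]]'
python3 -m creep '[[0,0,0,0,0,0],[0,0,0,0,0,0],[0,0,0,0,0,0]]' 0.048
python3 -m creep '[[0,0,-0.02,0,0,0],[0,0,-0.03,0,0,0],[0,0,-0.03,0,0,0],[0,0,-0.02,0,0,0]]'
python3 -c "
from h import *
plan([.639,-.0635,.10],103)"
```

```text
time: 9.85
eef_pos: [0.5358, -0.2753, 0.0158]
orientation: [-0.001, -0.092, 0.996, 0.0]
wrist_force: [0.4, 0.5, 0.7]
width: 0.346
finger_force: 59.5
time: 10.15
eef_pos: [0.5366, -0.2759, 0.0175]
orientation: [0.001, -0.092, 0.996, -0.0]
wrist_force: [0.7, 0.1, -0.5]
width: 0.562
finger_force: 0.0
time: 10.55
eef_pos: [0.5366, -0.2758, 0.119]
orientation: [0.001, -0.092, 0.996, -0.001]
wrist_force: [0.8, -0.1, -0.2]
width: 0.559
finger_force: 0.0
t 10.55 tcp [ 0.5366 -0.2758  0.119 ] w 0.559 ff 0.0 F [ 0.8 -0.1 -0.2]
[[-0.983 -0.183  0.002]
 [-0.183  0.983 -0.001]
 [-0.002 -0.001 -1.   ]]
dist [ 0.1024  0.2123 -0.019 ] turn(tool z) -2.5 rows 6
[-0.0232  0.0317  0.0032] -0.41
[-0.0235  0.0315  0.0032] -0.41
[-0.0237  0.0313  0.0032] -0.41
[-0.0239  0.0312  0.0032] -0.41
[-0.0241  0.031   0.0032] -0.41
[-0.0244  0.0308  0.0032] -0.41
```

```bash
python3 -m creep '[[-0.023,0.032,0.003,0,0,-0.4],[-0.023,0.032,0.003,0,0,-0.4],[-0.024,0.031,0.003,0,0,-0.4],[-0.024,0.031,0.003,0,0,-0.4],[-0.024,0.031,0.003,0,0,-0.4],[-0.024,0.031,0.003,0,0,-0.4],[0,0,0,0,0,0]]' 0.055
python3 - <<'E'
from h import *
plan([.639,-.0635,.0045],103)
s=snapshot("scene"); cv2.imwrite("pics/s3.png",cv2.resize(s["frame"][100:400,120:440],None,fx=2,fy=2))
E
```

```text
time: 11.25
eef_pos: [0.6391, -0.0567, 0.0986]
orientation: [0.001, -0.116, 0.993, 0.002]
wrist_force: [-0.8, -0.4, 0.0]
width: 0.644
finger_force: 0.0
t 11.25 tcp [ 0.6391 -0.0567  0.0986] w 0.644 ff 0.0 F [-0.8 -0.4  0. ]
[[-0.973 -0.23   0.001]
 [-0.23   0.973  0.003]
 [-0.002  0.003 -1.   ]]
dist [-0.0001 -0.0068 -0.0941] turn(tool z) 0.3 rows 3
[ 0.0005 -0.0022  0.0314] 0.09
[ 0.0005 -0.0022  0.0314] 0.09
[ 0.0005 -0.0022  0.0314] 0.09
```

View pics/s3.png

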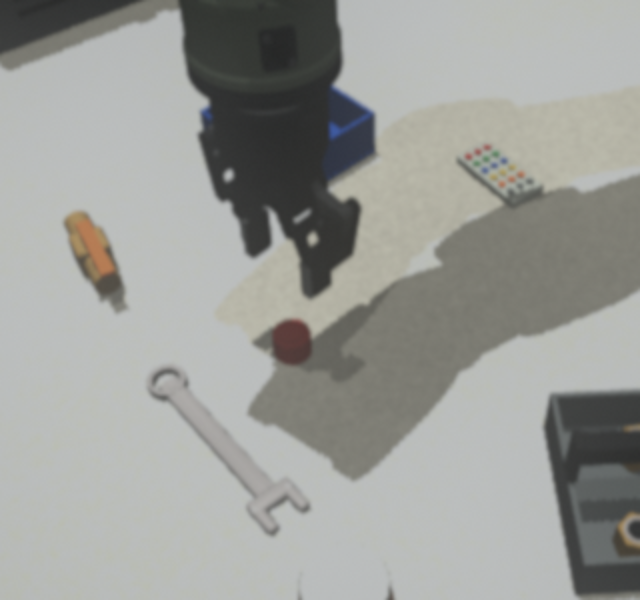

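The far cap is at (292,342), below the open gripper; the near one is gone from the bench. Grasp it.

```bash
python3 -m creep '[[0.001,-0.006,0.03,0,0,0],[0,0,0.03,0,0,0],[0,0,0.02,0,0,0],[0,0,0.013,0,0,0],[0,0,0,0,0,0]]'
python3 -m creep '[[0,0,0,0,0,0],[0,0,0,0,0,0],[0,0,0,0,0,0],[0,0,0,0,0,0],[0,0,0,0,0,0]]' 0.0
python3 -m creep '[[0,0,-0.02,0,0,0],[0,0,-0.04,0,0,0],[0,0,-0.04,0,0,0],[0,0,-0.02,0,0,0]]'
python3 -c "
from h import *
plan([.485,-.29,.125],100.5)"
```

```text
time: 11.8
eef_pos: [0.6375, -0.0697, 0.0044]
orientation: [-0.001, -0.112, 0.994, -0.0]
wrist_force: [-0.0, -0.5, 0.1]
width: 0.64
finger_force: 0.0
time: 12.3
eef_pos: [0.6388, -0.0693, 0.0069]
orientation: [0.001, -0.112, 0.994, -0.0]
wrist_force: [-1.4, -1.7, 7.1]
width: 0.348
finger_force: 59.0
time: 12.7
eef_pos: [0.6392, -0.0691, 0.1298]
orientation: [0.002, -0.112, 0.994, -0.0]
wrist_force: [-0.5, -0.8, 0.1]
width: 0.346
finger_force: 59.4
t 12.7 tcp [ 0.6392 -0.0691  0.1298] w 0.346 ff 59.353448152542114 F [-0.5 -0.8  0.1]
[[-0.975 -0.223  0.005]
 [-0.223  0.975 -0.   ]
 [-0.004 -0.001 -1.   ]]
dist [-0.1542 -0.2209 -0.0048] turn(tool z) 2.4 rows 6
[ 0.0333 -0.0301  0.0008] 0.4
[ 0.0331 -0.0304  0.0008] 0.4
[ 0.0329 -0.0306  0.0008] 0.4
[ 0.0326 -0.0308  0.0008] 0.4
[ 0.0324 -0.0311  0.0008] 0.4
[ 0.0322 -0.0313  0.0008] 0.4
```

```bash
python3 -m creep '[[0.033,-0.030,0,0,0,0.4],[0.033,-0.030,0,0,0,0.4],[0.033,-0.031,0,0,0,0.4],[0.033,-0.031,0,0,0,0.4],[0.032,-0.031,0,0,0,0.4],[0.032,-0.031,0,0,0,0.4],[0,0,0,0,0,0],[0,0,0,0,0,0]]'
python3 -c "
from h import *
plan([.487,-.29,.018],100.5)"
```

```text
time: 13.5
eef_pos: [0.4842, -0.2904, 0.1263]
orientation: [0.001, -0.091, 0.996, -0.0]
wrist_force: [0.2, 0.2, -0.1]
width: 0.354
finger_force: 59.4
t 13.5 tcp [ 0.4842 -0.2904  0.1263] w 0.354 ff 59.40206229686737 F [ 0.2  0.2 -0.1]
[[-0.983 -0.181  0.001]
 [-0.181  0.983 -0.001]
 [-0.001 -0.001 -1.   ]]
dist [ 0.0028  0.0004 -0.1083] turn(tool z) -0.1 rows 3
[-0.0009 -0.      0.0361] -0.03
[-0.0009 -0.      0.0361] -0.03
[-0.0009 -0.      0.0361] -0.03
```

```bash
python3 -m creep '[[-0.003,0,0.035,0,0,0],[0,0,0.035,0,0,0],[0,0,0.025,0,0,0],[0,0,0.013,0,0,0],[0,0,0,0,0,0]]'
python3 -m creep '[[0,0,0,0,0,0],[0,0,0,0,0,0],[0,0,0,0,0,0]]' 0.048
python3 -m creep '[[0,0,-0.03,0,0,0],[0,0,-0.04,0,0,0],[0,0,-0.05,0,0,0],[0,0,-0.05,0,0,0]]'
python3 -c "
from h import *
plan([.4755,.2176,.16],58.9,14)"
```

```text
time: 14.0
eef_pos: [0.4876, -0.2881, 0.0167]
orientation: [-0.0, -0.092, 0.996, 0.0]
wrist_force: [0.6, -1.1, 1.0]
width: 0.345
finger_force: 59.4
time: 14.3
eef_pos: [0.4878, -0.2893, 0.0184]
orientation: [0.001, -0.092, 0.996, -0.0]
wrist_force: [-0.1, -0.9, 0.2]
width: 0.564
finger_force: 0.0
time: 14.7
eef_pos: [0.487, -0.2888, 0.1898]
orientation: [0.0, -0.092, 0.996, 0.0]
wrist_force: [0.3, -0.9, 0.1]
width: 0.566
finger_force: 0.0
t 14.7 tcp [ 0.487  -0.2888  0.1898] w 0.566 ff 0.0 F [ 0.3 -0.9  0.1]
[[-0.983 -0.183  0.   ]
 [-0.183  0.983  0.   ]
 [-0.     0.    -1.   ]]
dist [-0.0115  0.5064 -0.0298] turn(tool z) 41.6 rows 14
[-0.0058  0.0357  0.0021] 2.97
[-0.0039  0.036   0.0021] 2.97
[-0.0021  0.0361  0.0021] 2.97
[-0.0002  0.0362  0.0021] 2.97
[0.0017 0.0361 0.0021] 2.97
[0.0036 0.036  0.0021] 2.97
[0.0054 0.0358 0.0021] 2.97
[0.0073 0.0354 0.0021] 2.97
[0.0091 0.035  0.0021] 2.97
[0.0109 0.0345 0.0021] 2.97
[0.0127 0.0339 0.0021] 2.97
[0.0144 0.0332 0.0021] 2.97
[0.0161 0.0324 0.0021] 2.97
[0.0178 0.0315 0.0021] 2.97
```

```bash
python3 -m creep '[[-0.006,0.036,0.002,0,0,3],[-0.004,0.036,0.002,0,0,3],[-0.002,0.036,0.002,0,0,3],[0,0.036,0.002,0,0,3],[0.002,0.036,0.002,0,0,3],[0.004,0.036,0.002,0,0,3],[0.005,0.036,0.002,0,0,3],[0.007,0.036,0.002,0,0,3]]'
python3 -m creep '[[0.009,0.035,0.002,0,0,3],[0.011,0.034,0.002,0,0,3],[0.013,0.034,0.002,0,0,3],[0.014,0.033,0.002,0,0,3],[0.016,0.032,0.002,0,0,3],[0.018,0.031,0.002,0,0,2.6],[0,0,0,0,0,0],[0,0,0,0,0,0]]'
python3 - <<'E'
from h import *
plan([.4755,.2176,.056],58.9)
s=snapshot("top"); W=cloud(s)
cv2.imwrite("pics/t1.png",cv2.resize(s["frame"][180:340,130:480],None,fx=2.2,fy=2.2))
s=snapshot("scene")
for d in finder.landmark_of("tote_handle",s)[:2]+finder.landmark_of("tote_corner",s)[:2]: print(d["p"],toW(s,d["centre"]).round(3))
E
```

```text
time: 15.5
eef_pos: [0.4812, 0.0023, 0.1719]
orientation: [0.001, 0.119, 0.993, 0.0]
wrist_force: [1.4, -0.6, -0.3]
width: 0.565
finger_force: 0.0
time: 16.3
eef_pos: [0.4766, 0.2171, 0.1596]
orientation: [0.0, 0.267, 0.964, 0.0]
wrist_force: [-0.7, -0.5, 0.6]
width: 0.559
finger_force: 0.0
t 16.3 tcp [0.4766 0.2171 0.1596] w 0.559 ff 0.0 F [-0.7 -0.5  0.6]
[[-0.857  0.515  0.   ]
 [ 0.515  0.857  0.   ]
 [-0.     0.    -1.   ]]
dist [-0.0011  0.0005 -0.1036] turn(tool z) 0.1 rows 3
[ 0.0004 -0.      0.0345] 0.04
[ 0.0004 -0.      0.0345] 0.04
[ 0.0004 -0.      0.0345] 0.04
0.61 [0.475 0.217 0.071]
0.87 [0.368 0.207 0.014]
```

View pics/t1.png

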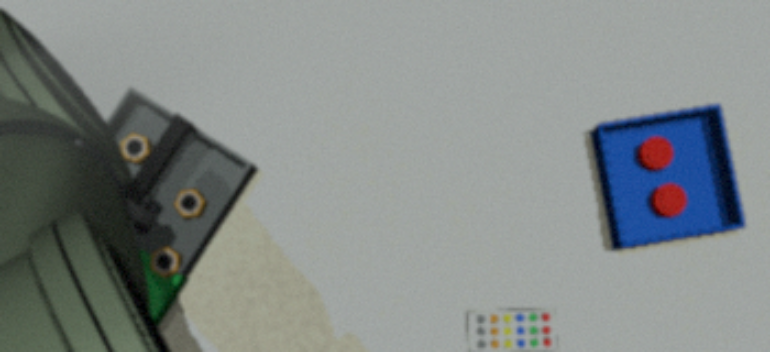

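Both caps lie in the bin at (655,153) and (669,200) and the tote hasn't moved. Grip the bar and lift.

```bash
python3 -m creep '[[0.001,0,0.03,0,0,0],[0,0,0.03,0,0,0],[0,0,0.025,0,0,0],[0,0,0.014,0,0,0],[0,0,0.004,0,0,0],[0,0,0,0,0,0]]'
python3 -m creep '[[0,0,0,0,0,0],[0,0,0,0,0,0],[0,0,0,0,0,0],[0,0,0,0,0,0],[0,0,0,0,0,0],[0,0,0,0,0,0],[0,0,0,0,0,0],[0,0,0,0,0,0]]' 0.0
python3 -m creep '[[0,0,-0.005,0,0,0],[0,0,-0.01,0,0,0],[0,0,-0.015,0,0,0],[0,0,-0.02,0,0,0],[0,0,-0.01,0,0,0],[0,0,0,0,0,0]]'
```

```text
time: 17.1
eef_pos: [0.476, 0.2167, 0.0564]
orientation: [-0.0, 0.268, 0.963, -0.0]
wrist_force: [-0.3, 0.1, 0.8]
width: 0.561
finger_force: 0.0
time: 17.9
eef_pos: [0.4764, 0.2172, 0.0572]
orientation: [0.001, 0.268, 0.963, 0.0]
wrist_force: [-0.9, -1.6, 9.5]
width: 0.179
finger_force: 59.4
time: 18.5
eef_pos: [0.4764, 0.2173, 0.1176]
orientation: [0.001, 0.268, 0.963, 0.001]
wrist_force: [-0.1, 1.0, -5.5]
width: 0.175
finger_force: 59.0
```

```bash
python3 -m creep '[[0,0,-0.015,0,0,0],[0,0,-0.03,0,0,0],[0,0,-0.03,0,0,0],[0,0,-0.03,0,0,0],[0,0,-0.03,0,0,0],[0,0,-0.02,0,0,0],[0,0,-0.01,0,0,0],[0,0,0,0,0,0]]'
python3 -m creep '[[0,0,0,-1,-1,0],[0,0,0,-1.5,-1.5,0],[0,0,0,-1.5,-1.5,0],[0,0,0,-1.5,-1.5,0],[0,0,0,-1.5,-1.5,0],[0,0,0,-1.5,-1.5,0],[0,0,0,-1.5,-1.5,0],[0,0,0,-1.5,-1.5,0]]'
python3 -m creep '[[0,0,0,-1.5,-1.5,0],[0,0,0,-1.5,-1.5,0],[0,0,0,-1.5,-1.5,0],[0,0,0,-1.5,-1.5,0],[0,0,0,-1.5,-1.5,0],[0,0,0,-1.5,-1.5,0],[0,0,0,-1.5,-1.5,0],[0,0,0,-1,-1,0]]'
python3 -m creep '[[0,0,0,0,0,0],[0,0,0,0,0,0],[0,0,0,0,0,0],[0,0,0,0,0,0],[0,0,0,0,0,0],[0,0,0,0,0,0],[0,0,0,0,0,0],[0,0,0,0,0,0]]'
python3 - <<'E'
from h import *
p,r,o=st(); print("tilt",np.degrees(np.arccos(-r.as_matrix()[2,2])))
for c in("scene","top"):
    s=snapshot(c); f=s["frame"]; cv2.imwrite(f"pics/{c}4.png",f)
    for n in ["tote_handle","tote_corner","tote_foot","nut_a_mid"]:
        for d in finder.landmark_of(n,s)[:4]:
            if d["p"]>.25: print(c,n,round(d["p"],2),toW(s,d["centre"]).round(3))
E
```

```text
time: 19.3
eef_pos: [0.4761, 0.2172, 0.2814]
orientation: [0.0, 0.268, 0.963, 0.0]
wrist_force: [0.6, -0.5, -5.9]
width: 0.176
finger_force: 59.4
time: 20.1
eef_pos: [0.4753, 0.2168, 0.2797]
orientation: [0.123, 0.265, 0.954, 0.069]
wrist_force: [0.3, 0.1, -5.3]
width: 0.176
finger_force: 59.4
time: 20.9
eef_pos: [0.4748, 0.2166, 0.2808]
orientation: [0.242, 0.257, 0.926, 0.135]
wrist_force: [6.8, 13.0, 0.1]
width: 0.18
finger_force: 60.2
time: 21.7
eef_pos: [0.4764, 0.2175, 0.2826]
orientation: [0.243, 0.257, 0.925, 0.137]
wrist_force: [0.7, -1.0, -5.2]
width: 0.175
finger_force: 60.3
t 21.7 tcp [0.4764 0.2175 0.2826] w 0.175 ff 60.349865555763245 F [ 0.7 -1.  -5.2]
[[-0.749  0.409  0.521]
 [ 0.543  0.83   0.129]
 [-0.379  0.379 -0.844]]
tilt 32.42558342860191
scene tote_handle 0.93 [0.465 0.216 0.294]
scene tote_corner 0.95 [0.405 0.218 0.187]
scene nut_a_mid 0.67 [0.434 0.244 0.209]
top tote_handle 0.69 [0.468 0.218 0.3  ]
```

View pics/scene4.png

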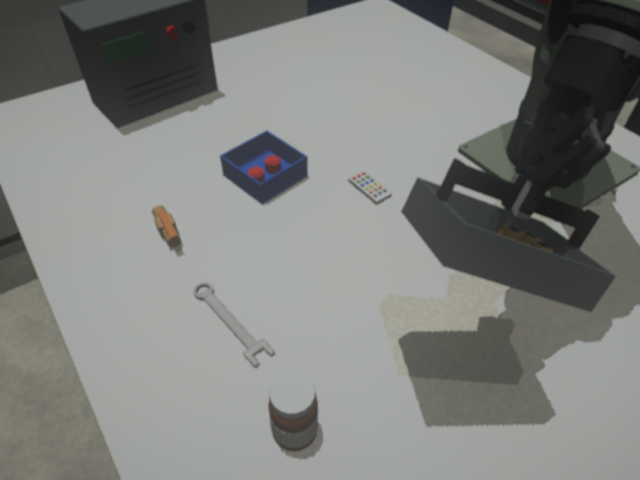

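Tote held up and tilted, brass visible around (525,238), behind the near wall. Zoom in to see where the nuts are.

```bash
python3 - <<'E'
import cv2, numpy as np
a=cv2.imread("pics/scene4.png")[150:320,395:625]; b=cv2.imread("pics/top4.png")[200:370,100:330]
im=np.hstack([cv2.resize(x,(400,296),interpolation=cv2.INTER_CUBIC) for x in(a,b)]); im=np.clip(im.astype(float)*1.8,0,255).astype(np.uint8)
cv2.imwrite("pics/z4.png",im)
E
```

```text
(no output)
```

View pics/z4.png

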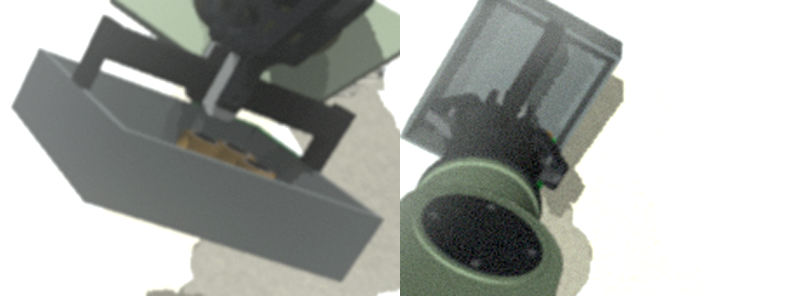

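Scene crop: a group of nuts at about (230,160), in line with the green corner side; the top view is blocked by the wrist. Put the brass pixels into the tote's axes.

```bash
python3 - <<'E'
from h import *
p,r,o=st(); M=r.as_matrix()
h=p-.019*M[:,2]
T=np.stack([-M[:,0],M[:,1],-M[:,2]],1)
s=snapshot("scene"); W=cloud(s); f=s["frame"].astype(int)
L=(W-h)@T*1000
m=(f[...,2]-f[...,0]>22)&(f[...,2]>f[...,1])&(np.abs(L[...,0])<95)&(np.abs(L[...,1])<75)&(L[...,2]>-80)&(L[...,2]<-20)
n,lab,stt,cen=cv2.connectedComponentsWithStats(m.astype(np.uint8))
for i in range(1,n):
    if stt[i,4]>5: q=L[lab==i]; print(stt[i],q.min(0).round(),q.max(0).round(),q.mean(0).round())
q=L[m]; H,xe,ye=np.histogram2d(q[:,0],q[:,1],bins=[np.arange(-90,60,10),np.arange(-70,71,10)]); print(xe,ye);print(H.astype(int))
for u,v in [(505,232),(515,236),(525,239),(535,243),(545,247)]: print(u,v,L[v,u].round(),f[v,u])
# tote wall check: grey points' fit of far -x wall/rim heights
for d in finder.spot_in("nut_a_mid",s)[:5]: print(d["p"],((toW(s,d["centre"])-h)@T*1000).round())
for d in finder.outline_of("nut_a_mid",s)[:5]:
    q=L[d["region"]];print(round(d["p"],2),len(q),np.nanmean(q,0).round(),np.nanmin(q,0).round(),np.nanmax(q,0).round())
E
```

```text
t 22.2 tcp [0.4763 0.2175 0.2825] w 0.177 ff 60.35138547420502 F [ 0.2 -0.5 -5.5]
[[-0.749  0.409  0.52 ]
 [ 0.543  0.83   0.128]
 [-0.379  0.379 -0.844]]
[498 229   5   6  21] [-35. -56. -58.] [-32. -48. -52.] [-34. -52. -56.]
[511 234   9   5  31] [-52. -41. -54.] [-41. -36. -49.] [-46. -39. -52.]
[-90 -80 -70 -60 -50 -40 -30 -20 -10   0  10  20  30  40  50] [-70 -60 -50 -40 -30 -20 -10   0  10  20  30  40  50  60  70]
[[ 0  0  0  0  0  1  0  0  0  0  0  0  0  0]
 [ 0  0  0  0  0  3  0  0  0  0  0  0  0  0]
 [ 0  0  0  1  0  0  0  0  0  0  0  0  0  0]
 [ 0  0  1  2  0  0  0  0  0  0  0  0  0  0]
 [ 0  0  3 25  0  0  0  0  0  0  0  0  0  0]
 [ 0 19  3  0  0  0  0  0  0  0  0  0  0  0]
 [ 0  0  0  0  0  0  0  0  0  0  0  0  0  0]
 [ 0  0  0  0  0  0  0  0  0  0  0  0  0  0]
 [ 0  0  0  0  0  0  0  0  0  0  0  0  0  0]
 [ 0  0  0  0  0  0  0  0  0  0  0  0  0  0]
 [ 0  0  0  0  0  0  0  0  0  0  0  0  0  0]
 [ 0  0  0  0  0  0  0  0  0  0  0  0  0  0]
 [ 0  0  0  0  0  0  0  0  0  0  0  0  0  0]
 [ 0  0  0  0  0  0  0  0  0  0  0  0  0  0]]
505 232 [-34. -44. -53.] [36 49 55]
515 236 [-43. -36. -51.] [37 52 61]
525 239 [-63. -43. -52.] [35 48 55]
535 243 [-62. -23. -48.] [40 50 56]
545 247 [-71. -16. -47.] [45 51 53]
0.43 [-66. -16. -50.]
0.41 [-42. -43. -53.]
0.62 116 [-65. -20. -48.] [-81. -41. -53.] [ 12.  69. -31.]
```

The points fit nuts along the −y wall, along the −x wall and in the corner between. To be sure none hangs on a wall out of sight, rock it gently towards each wall and back.

```bash
python3 -m creep '[[0,0,0,-1.5,1.5,0],[0,0,0,-2,2,0],[0,0,0,-2,2,0],[0,0,0,-1.5,1.5,0],[0,0,0,0,0,0],[0,0,0,0,0,0],[0,0,0,0,0,0],[0,0,0,0,0,0]]'
python3 -m creep '[[0,0,0,2,-2,0],[0,0,0,2,-2,0],[0,0,0,3,-3,0],[0,0,0,3,-3,0],[0,0,0,2,-2,0],[0,0,0,2,-2,0],[0,0,0,0,0,0],[0,0,0,0,0,0]]'
python3 -m creep '[[0,0,0,0,0,0],[0,0,0,0,0,0],[0,0,0,-1,1,0],[0,0,0,-2,2,0],[0,0,0,-2,2,0],[0,0,0,-2,2,0],[0,0,0,0,0,0],[0,0,0,0,0,0]]'
cat > chk.py <<'E'
from h import *
p,r,o=st(); M=r.as_matrix(); print("tilt",np.degrees(np.arccos(-M[2,2])),"torque",o["torque"])
h=p-.019*M[:,2]; T=np.stack([-M[:,0],M[:,1],-M[:,2]],1)
s=snapshot("scene"); W=cloud(s); L=(W-h)@T*1000
for n in ["tote_handle","tote_corner","tote_foot","nut_a_mid"]:
    for d in finder.landmark_of(n,s)[:4]:
        if d["p"]>.25: print(n,round(d["p"],2),((toW(s,d["centre"])-h)@T*1000).round())
# rim of tote +y wall: outer-face normal -> real tilt
m=(np.abs(L[...,1]-70)<8)&(np.abs(L[...,0])<80)&(L[...,2]<-40)&(L[...,2]>-72)
q=W[m]; c=q.mean(0); n=np.linalg.svd(q-c)[2][2]; print("+y wall normal in tool-derived tote axes",(n@T).round(3),len(q))
g=(W[...,2]<.15)&(W[...,2]>.004)
f=s["frame"]; cv2.imwrite("pics/z5.png",cv2.resize(np.clip(f[150:320,395:625]*2.2,0,255).astype(np.uint8),(700,517),interpolation=cv2.INTER_CUBIC))
E
python3 chk.py
```

```text
time: 23.15
eef_pos: [0.4788, 0.2197, 0.2901]
orientation: [0.198, 0.234, 0.93, 0.204]
wrist_force: [0.7, 0.6, -5.0]
width: 0.175
finger_force: 60.3
time: 23.95
eef_pos: [0.4789, 0.2196, 0.2893]
orientation: [0.274, 0.276, 0.919, 0.068]
wrist_force: [0.2, -0.5, -4.9]
width: 0.175
finger_force: 60.3
time: 24.75
eef_pos: [0.4796, 0.2179, 0.2895]
orientation: [0.234, 0.256, 0.927, 0.14]
wrist_force: [-0.1, -0.2, -4.9]
width: 0.172
finger_force: 60.3
t 24.75 tcp [0.4796 0.2179 0.2895] w 0.172 ff 60.34549176692963 F [-0.1 -0.2 -4.9]
[[-0.759  0.41   0.506]
 [ 0.541  0.83   0.14 ]
 [-0.363  0.38  -0.851]]
tilt 31.66728730468495 torque [-0.31932732  1.14705854  0.05166417]
tote_handle 0.88 [-1. -1. -4.]
tote_corner 0.7 [-90. -67. -61.]
nut_a_mid 0.44 [-74. -23. -63.]
+y wall normal in tool-derived tote axes [ 0.001  1.    -0.001] 4557
```

View pics/z5.png

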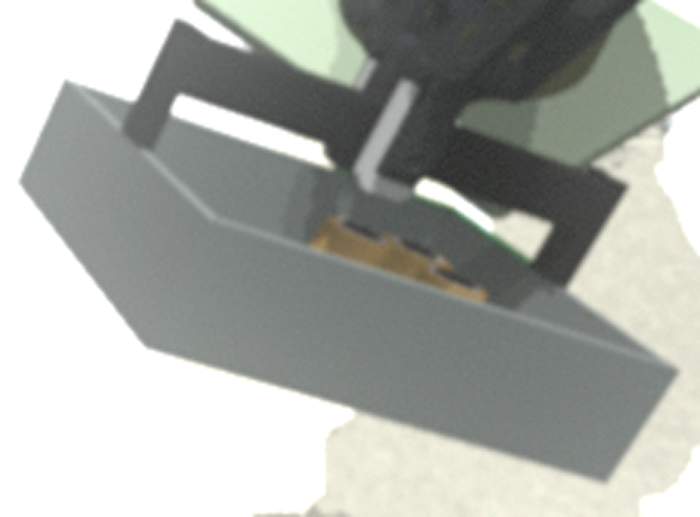

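Three nut bores show side by side at (362,228), (418,248) and (455,272), all packed at the green corner, and the tote hasn't slipped in the grip. Trim the tilt, settle and hand in.

```bash
python3 -m creep '[[0,0,0,-0.4,-0.4,0],[0,0,0,-0.3,-0.3,0],[0,0,0,0,0,0],[0,0,0,0,0,0],[0,0,0,0,0,0],[0,0,0,0,0,0],[0,0,0,0,0,0],[0,0,0,0,0,0]]'
python3 -c "
from h import *
p,r,o=st(); print(np.degrees(np.arccos(-r.as_matrix()[2,2])), np.abs(o['joint_velocities']).max())
print(order.hand_in())"
```

```text
time: 25.8
eef_pos: [0.4793, 0.2187, 0.2894]
orientation: [0.241, 0.255, 0.925, 0.145]
wrist_force: [-0.7, 1.2, -5.3]
width: 0.178
finger_force: 60.3
t 25.8 tcp [0.4793 0.2187 0.2894] w 0.178 ff 60.349159240722656 F [-0.7  1.2 -5.3]
[[-0.754  0.402  0.52 ]
 [ 0.541  0.829  0.145]
 [-0.373  0.39  -0.842]]
32.650191190794054 0.003225180047852918
the job is handed in; nothing more can be done
None
```

The job is handed in at 25.8 s: the loose nut is in the tote, both red caps are in the blue bin, and the tote is held still, clear of the bench and tilted 32.7°, with all three nuts together at the green corner as far as the partly blocked camera view showed.

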